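# Unbolt the sample chest past its safety catch

## Robot

A 7-joint arm with a two-finger parallel gripper is mounted at the origin on a cart in front of the work surface, level with it; the furniture and walls round the work are solid. World frame = base frame: x ahead of the robot, y to its left, z up, the work surface at z = 0. Lengths are in m, angles in rad, forces in N, time in s.
With the tool pointing down it reaches from about 0.425 to 1.025 m from the base axis. Payload 9.4 kg.
Tool frame: the origin (TCP) lies on the centre line of the jaws, within the pads' length; the fingertips stand 22 mm ahead of it and the grasp point (between the pads) lies 3 mm ahead of it; z points along the fingers, y is the direction in which the jaws open and shut (so a half turn about z gives the same grasp; the last joint's range is limited). The gripper opens to 93 mm and grips with 3 to 60 N. Pads are 15 mm wide; open, the fingers measure 128 mm over their backs; the gripper's body (75 mm by 188 mm) begins 65 mm behind the grasp point.
Start: joints at [1.258, 0.599, -0.003, 1.599, 0.002, 0.943, -0.08], TCP at [0.169, -0.705, 0.241] pointing down, gripper open.
Joint ranges: [-2.57, 2.57], [-0.35, 1.97], [-1.29, 1.29], [0.11, 2.56], [-1.05, 4.19], [0.11, 1.86], [-2.63, 2.63]. Speed limits (rad/s): [2.22, 2.22, 3.01, 3.01, 3.14, 3.14, 3.14].

## Interface

Orientations are given as a unit quaternion [x, y, z, w].
In Python, from station import sensors, cams, arm, silhouettes gives the robot as it stands. The module is installed in compiled form; this text tells all that it offers.
- The arm moves only by the tool jog_arm, never from a script. Its argument "plan" is a list of rows, each an object of numbers: "dx", "dy", "dz": the shift along the tool's x, y, z in mm; "roll": the turn about the tool's z in degrees. A call has 1 to 20 rows; each row is the pose to reach, as a shift and turn from the pose commanded when the call began, along the tool's axes at that moment; what a row does not reach only later rows make up. A row lasts 1/12 s, in which the tool goes at most 41.7 mm and 7.16 degrees, less where a joint would pass 70% of its speed; a pose out of reach is approached as far as the arm can. A call with a gripper value outside its range is refused whole. "claw" is the gripper command: -1 is fully open, 1 is shut, values between are in proportion, set as the call begins (left out, the last holds). The fingers move at their own pace and stop on an object; "newtons" is the grip in N (left out, the last holds). Time passes only in rows, so rows that repeat a pose let the fingers close. It gives the time, the measured TCP pose, the force and the opening at its end, in the units of the state.
- sensors.state(): the state, without advancing time (a new reading comes with each control period).
- cams.snapshot(name): name is "scene" or "top"; returns (picture, depth): 400x640x3 uint8, red, green, blue; 400x640 float32, m along the optical axis (not along the pixel's ray), 0 where there is no reading.
- cams.camera_info(name): a dict with "K" (3x3 intrinsics, pixels), "extrinsics" (4x4, takes a point from world to camera coordinates). Camera axes: x right, y up, looking along -z (the intrinsics and any distortion apply to the point x, -y, -z); pixel columns grow to the right and rows downward; lengths in m; the calibration is good to about 2 mm. A picture is of the moment at which its call begins. camera_info takes no time and is no camera call.
- arm.close_job(): hands the job in, once; it reports no verdict.
Trained networks look in the newest picture that a camera, given by its name, has taken for a name from the list of things; names that differ only in an ending like _2 or _b are one class to them, and where a whole thing is asked for, a point or a joint stands for the part that bears it (a point fixed in the world has none). Each returns a list of dicts, best first, with "score" (0 to 1); they miss things now and then, are a little off and sometimes report something else, mostly with a low value. They report only what shows in the picture. A call takes as long as a camera call.
- silhouettes(camera, name): "pixels" (400x640 bool, what is visible of it) and "pixel" ([column, row] in pixels, amid what is visible of it).
The state is a dict: "time": time; "joint_pos": joint angles; "dq": joint speeds; "joint_torque": joint torques, N m; "tool_pos": TCP position; "tcp_rot": TCP orientation; "contact_force": force on the tool from outside, world axes, zero at the start; "wrist_torque": the same for the moment, N m; "gripper_width": finger opening in m.
Only numpy, scipy, OpenCV 4.12 (cv2) and the standard library are available. Lean on these libraries where they do the work, as an engineer would, in place of code of your own. Each camera call takes 0.05 s, during which the arm holds its last target. There are 200 camera calls.

## Task

Unlock the grey sample chest: press the yellow spring catch on its front deck fully down with one fingertip and keep it down, while the other fingertip pushes the black thumb piece of the bolt all the way toward the chest's front; then take the hand away, so that the catch springs up and locks the bolt open and the blue lid pops up. Press and push only, do not let the catch come up while the bolt is on its way, and leave the small things around and on the chest where they are.

Things in the scene. Friction and masses are not known exactly. Their poses are not given: they have to be found in the camera images.
- chest: low grey steel sample chest, fixed to the worktop: 225 mm front to back (x -120 to +105 mm), 200 mm wide (y -100 to +100), deck top 70 mm above the worktop. Origin on the worktop under the middle of the bolt work's width; x axis points from the chest's front (the side nearer the robot) to its back, y to its left, z up. The front 140 mm (x -120 to +20) is the fixed deck with bolt and catch, the rest the blue hinged lid. Starts turned up to 0.3 rad either way
- catch_pad (a point): centre of the top face of the yellow spring catch, a flat bar 92 mm long (along the chest's x) and 24 mm wide (y), at chest x -20, y +32 mm; its top stands 30 mm above the deck when up and 22 mm when fully down. It goes straight down wherever along its length it is pressed, so a fingertip may slide along it. The point moves with the catch; axes as the chest's
- bolt_knob (a point): centre of the black thumb piece of the bolt, a block 16 mm (chest x) by 24 mm (y) by 28 mm high, from 16 to 44 mm above the deck, at chest x -20 (bolted), y -32 mm, so 64 mm beside the catch's centre line. Nothing else on the bolt's line rises more than 18 mm above the deck. The bolt slides toward the chest's front (-x of the chest); to move it, push on the face of the thumb piece that looks to the lid. The point moves with the bolt; axes as the chest's
- bolt (a joint): bolt travel in m: 0 to 0.002 at the start (bolted), 0.036 fully drawn back. Needs about 1 to 3 N. Lugs on its side are stopped by the catch's tooth unless the catch is down by more than 6 mm; there is a half-way notch at about 0.015 to 0.021 into which the catch would jump if let go; from 0.034 on the catch can come up behind the last lug and lock the bolt open
- catch (a joint): how far the catch is pressed down, in m: 0 up, 0.008 fully down; a spring pushes it up with 2 N when up and 4.5 N when down
- lid (a joint): lid angle in rad: 0 shut, 0.3 popped up; the lid is sprung and rises by itself (30 mm at its edge by the deck) once the bolt is past about 0.030
- stopper: black rubber stopper, 33 mm wide, 27 mm high, loose on the chest's deck in its front left corner; origin under its centre
- petri: petri dish with lid, 61 mm wide, 15 mm high, on the worktop; origin under its centre
- drop_bottle: small brown bottle with white cap, 40 mm wide, 78 mm high; origin under its centre
- jar: sample jar with teal lid, 59 mm wide, 65 mm high, near the front edge; origin under its centre
- tweezers: steel tweezers lying flat, 136 mm long, at the front edge before the sink; origin under the centre
- brush: scrub brush, 30 x 86 x 55 mm high, behind, left of the sink; origin under its centre

How it is judged:
By the outcome, as a careful person would: the job done as asked, in the order asked, and still so for the second after the job is handed in, with the robot touching nothing.
It also fails if it takes over 35 s, if anything falls off the work surface, if the arm or the gripper's body presses on something with over 40 N, if the wrist force passes 120 N, or if a joint passes its speed limit or range.

## Working session

There is one attempt and no reset: what is moved stays moved. The work goes in short steps, Python scripts to look and compute and a tool call to move; the robot and the scene stay as the last step left them, time stands still between calls to the robot, and variables do not carry over. Pictures are saved under pics/ and viewed, about 8 in all and at most 12, crops included, and the job is handed in when it is done.

Besides the shell and the picture viewer there is one more tool, called after "Request:" as name([rows], argument=value, ...), one row to a line, values as JSON. jog_arm: Moves the arm, as the interface text tells. Its arguments: {"type":"object","properties":{"plan":{"type":"array","items":{"type":"object","properties":{"dx":{"type":"number"},"dy":{"type":"number"},"dz":{"type":"number"},"roll":{"type":"number"}}}},"claw":{"type":"number"},"newtons":{"type":"number"}},"required":["plan"]}

```bash
mkdir -p pics; cat > h.py <<'E'
import numpy as np, cv2
from station import sensors, cams, arm, silhouettes
def pts(cam, depth, mask=None):
    i=cams.camera_info(cam); K=np.array(i["K"]); E=np.array(i["extrinsics"])
    m=depth>0
    if mask is not None: m&=mask
    v,u=np.nonzero(m); d=depth[v,u]
    c=np.stack([(u-K[0,2])/K[0,0]*d, -(v-K[1,2])/K[1,1]*d, -d],1)
    return (c-E[:3,3])@E[:3,:3], np.stack([u,v],1)
E
python3 - <<'E'
from h import *
s=sensors.state()
for k in s: print(k,np.round(s[k],3))
for c in("scene","top"):
    p,d=cams.snapshot(c); cv2.imwrite(f"pics/{c}0.png",p[:,:,::-1])
    print(c,{k:v for k,v in cams.camera_info(c).items()})
    for n in("chest","catch_pad","bolt_knob","stopper","lid"):
        for r in silhouettes(c,n)[:2]:
            m=r["pixels"]; P,_=pts(c,d,m)
            print(n,round(r["score"],2),r["pixel"],m.sum(),np.round(np.median(P,0),4),np.round(np.percentile(P[:,2],[5,50,95]),4))
E
```

```text
time 0.0
joint_pos [ 1.258  0.6   -0.003  1.6    0.002  0.943 -0.08 ]
dq [ 0.     0.001  0.    -0.001  0.002  0.001  0.002]
joint_torque [ 3.0000e-03 -7.6505e+01  1.4980e+00 -2.5235e+01 -5.2000e-02  1.7000e-02
  0.0000e+00]
tool_pos [ 0.169 -0.705  0.24 ]
tcp_rot [ 0.993  0.118 -0.    -0.001]
contact_force [ 0.451 -0.252 -0.254]
wrist_torque [ 0.018  0.025 -0.018]
gripper_width 0.093
scene {'K': array([[419.73065764,   0.        , 317.43619065],
       [  0.        , 419.73065764, 197.0052459 ],
       [  0.        ,   0.        ,   1.        ]]), 'extrinsics': array([[-0.77536297, -0.63150004,  0.00446719,  0.42005224],
       [ 0.42232679, -0.51325247,  0.74713585, -0.30838083],
       [-0.46952352,  0.58118809,  0.66465635, -0.98534164],
       [ 0.        ,  0.        ,  0.        ,  1.        ]])}
chest 0.92 [265.0, 253.1] 6495 [0.5326 0.2234 0.0688] [0.0164 0.0688 0.0975]
chest 0.44 [273.2, 233.7] 257 [0.5385 0.1773 0.0843] [0.0758 0.0843 0.1132]
bolt_knob 0.58 [276.1, 235.5] 270 [0.5335 0.1798 0.084 ] [0.0755 0.084  0.1131]
stopper 0.56 [252.7, 277.2] 191 [0.4917 0.3046 0.0952
[... 290 characters left out ...]
0952841, -0.99994196, -0.00502841, -0.00585298],
       [ 0.99853207, -0.00978287,  0.05327285, -0.55631974],
       [-0.05331895, -0.00451343,  0.99856733, -1.15131904],
       [ 0.        ,  0.        ,  0.        ,  1.        ]])}
chest 0.58 [251.9, 191.0] 5570 [0.5636 0.1927 0.0698] [0.065  0.0698 0.0975]
catch_pad 0.78 [233.1, 197.2] 313 [0.5558 0.231  0.099 ] [0.0829 0.099  0.1026]
bolt_knob 0.51 [257.3, 201.3] 240 [0.5434 0.1705 0.0834] [0.0737 0.0834 0.1138]
stopper 0.25 [339.8, 131.8] 204 [ 0.7442 -0.0678  0.0244] [0.0179 0.0244 0.0545]
lid 0.69 [256.3, 171.0] 1872 [0.6312 0.1816 0.0696] [0.066  0.0696 0.0731]
lid 0.21 [261.1, 199.0] 224 [0.5461 0.1685 0.0836] [0.079  0.0836 0.1139]
```

```bash
python3 - <<'E'
from h import *
ims={}
for c in("scene","top"):
    p,d=cams.snapshot(c); ims[c]=p
    P,uv=pts(c,d); col=p[uv[:,1],uv[:,0]].astype(int)
    box=(P[:,0]>.4)&(P[:,0]<.75)&(P[:,1]>.03)&(P[:,1]<.36)
    yel=box&(P[:,2]>.094)&(P[:,2]<.106)&(col[:,0]>col[:,2]+60)&(col[:,1]>col[:,2]+40)
    knob=box&(P[:,2]>.108)&(P[:,2]<.12)
    lid=box&(abs(P[:,2]-.07)<.006)&(col[:,2]>col[:,0]+30)
    for n,m in(("yel",yel),("knob",knob),("lid",lid)):
        Q=P[m]
        if len(Q)<5: print(c,n,len(Q)); continue
        r=cv2.minAreaRect((Q[:,:2]*1000).astype(np.float32)); print(c,n,len(Q),np.round(Q.mean(0),4),np.round(r[0],1),np.round(r[1],1),round(r[2],1))
a=cv2.resize(ims["top"][120:270,180:380],(800,600),interpolation=cv2.INTER_CUBIC)
cv2.imwrite("pics/topc.png",a[:,:,::-1])
E
```

```text
scene yel 271 [0.5556 0.2372 0.0991] [557.1 235.8] [25.3 95.8] 75.6
scene knob 49 [0.5388 0.1755 0.112 ] [538.6 175.5] [23.6 17.7] 66.2
scene lid 1318 [0.6334 0.1895 0.0694] [629.6 183.6] [195.8  85.7] 75.9
top yel 287 [0.5591 0.2329 0.0991] [559.  233.1] [24.  90.9] 75.2
top knob 49 [0.5417 0.171  0.1123] [542.  171.5] [23.3 15.1] 75.5
top lid 1778 [0.6325 0.182  0.0696] [630.7 181.6] [196.   80.5] 75.2
```

View pics/scene0.png

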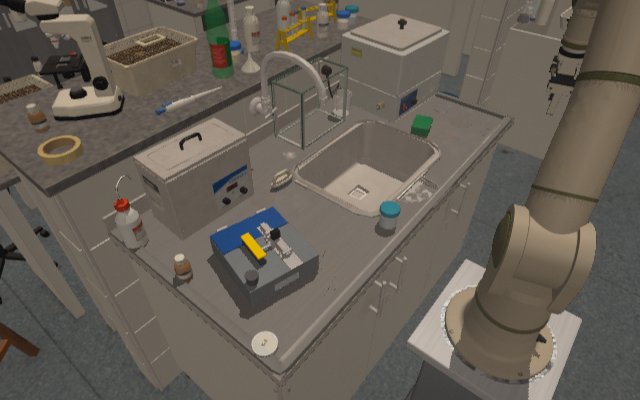

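View pics/topc.png

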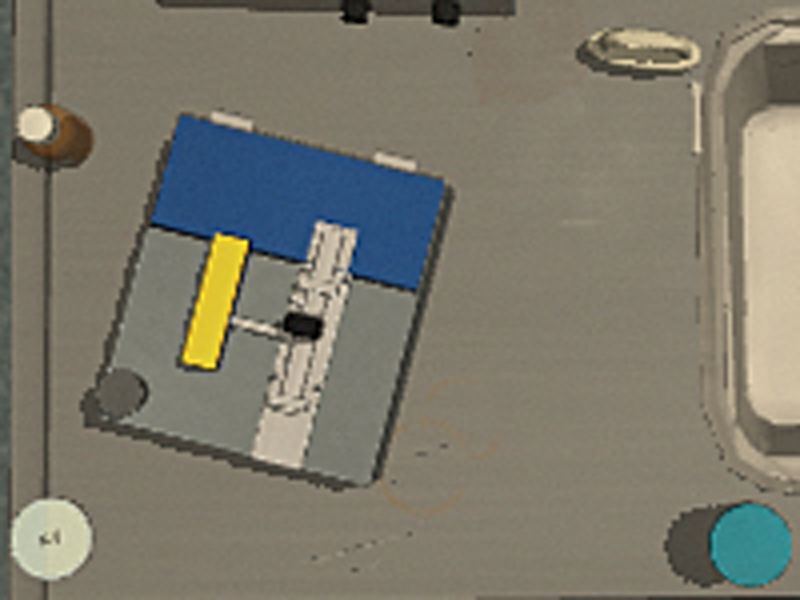

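The chest is yawed about -14.7°, the catch is at (558, 234) mm and the knob at (540, 173) mm. The scene view shows the bottle and stopper to its left and the sink to its right. In the top crop, the catch runs from (230,240) to (198,365) and the knob is at (303,325). I'll move to a waypoint, setting the opening to about 46 mm so the fingertips are 64 mm apart.

Request:
jog_arm([
  {"dx": 338,"dy": -335,"roll": -70},
  {"dx": 338,"dy": -335,"roll": -70},
  {"dx": 338,"dy": -335,"roll": -70},
  {"dx": 338,"dy": -335,"roll": -70},
  {"dx": 338,"dy": -335,"roll": -70},
  {"dx": 338,"dy": -335,"roll": -70},
  {"dx": 338,"dy": -335,"roll": -70},
  {"dx": 338,"dy": -335,"roll": -70},
  {"dx": 338,"dy": -335,"roll": -70},
  {"dx": 338,"dy": -335,"roll": -70},
  {"dx": 338,"dy": -335,"roll": -70},
  {"dx": 338,"dy": -335,"roll": -70},
  {"dx": 338,"dy": -335,"roll": -70},
  {"dx": 338,"dy": -335,"roll": -70},
], claw=0)

```text
$.plan[0]: bad value
```

Request:
jog_arm([
  {"dx": 338,"dy": -335,"dz": 0,"roll": -70},
  {"dx": 338,"dy": -335,"dz": 0,"roll": -70},
  {"dx": 338,"dy": -335,"dz": 0,"roll": -70},
  {"dx": 338,"dy": -335,"dz": 0,"roll": -70},
  {"dx": 338,"dy": -335,"dz": 0,"roll": -70},
  {"dx": 338,"dy": -335,"dz": 0,"roll": -70},
  {"dx": 338,"dy": -335,"dz": 0,"roll": -70},
  {"dx": 338,"dy": -335,"dz": 0,"roll": -70},
  {"dx": 338,"dy": -335,"dz": 0,"roll": -70},
  {"dx": 338,"dy": -335,"dz": 0,"roll": -70},
  {"dx": 338,"dy": -335,"dz": 0,"roll": -70},
  {"dx": 338,"dy": -335,"dz": 0,"roll": -70},
  {"dx": 338,"dy": -335,"dz": 0,"roll": -70},
  {"dx": 338,"dy": -335,"dz": 0,"roll": -70},
], claw=0)

```text
time: 1.87
tool_pos: [0.4203, -0.2997, 0.2408]
tcp_rot: [0.745, 0.667, -0.0, 0.0]
contact_force: [0.1, -1.5, -0.4]
gripper_width: 0.0464
```

Request:
jog_arm([
  {"dx": 511,"dy": 97,"dz": 0,"roll": -81.6},
  {"dx": 511,"dy": 97,"dz": 0,"roll": -81.6},
  {"dx": 511,"dy": 97,"dz": 0,"roll": -81.6},
  {"dx": 511,"dy": 97,"dz": 0,"roll": -81.6},
  {"dx": 511,"dy": 97,"dz": 0,"roll": -81.6},
  {"dx": 511,"dy": 97,"dz": 0,"roll": -81.6},
  {"dx": 511,"dy": 97,"dz": 0,"roll": -81.6},
  {"dx": 511,"dy": 97,"dz": 0,"roll": -81.6},
  {"dx": 511,"dy": 97,"dz": 0,"roll": -81.6},
  {"dx": 511,"dy": 97,"dz": 0,"roll": -81.6},
  {"dx": 511,"dy": 97,"dz": 0,"roll": -81.6},
  {"dx": 511,"dy": 97,"dz": 0,"roll": -81.6},
  {"dx": 511,"dy": 97,"dz": 45,"roll": -81.6},
  {"dx": 511,"dy": 97,"dz": 45,"roll": -81.6},
  {"dx": 511,"dy": 97,"dz": 45,"roll": -81.6},
  {"dx": 511,"dy": 97,"dz": 45,"roll": -81.6},
  {"dx": 511,"dy": 97,"dz": 45,"roll": -81.6},
])

```text
time: 3.28
tool_pos: [0.5745, 0.1943, 0.1964]
tcp_rot: [0.131, 0.991, -0.0, 0.0]
contact_force: [-0.6, -0.6, -0.2]
gripper_width: 0.0464
```

```bash
python3 - <<'E'
from h import *
s=sensors.state()
for k in ("time","joint_pos","tool_pos","tcp_rot","contact_force"): print(k,np.round(s[k],4))
q=s["tcp_rot"]; print(np.degrees(2*np.arctan2(q[1],q[0])))
p,d=cams.snapshot("scene")
a=cv2.resize(p[180:330,170:370],(800,600),interpolation=cv2.INTER_CUBIC)
cv2.imwrite("pics/s1.png",a[:,:,::-1])
P,uv=pts("scene",d); m=(P[:,2]>.155)&(P[:,2]<.19)&(abs(P[:,0]-.573)<.1)&(abs(P[:,1]-.198)<.1)
Q=(P[m]-[.569,.1987,0])*1000; t=np.radians(-14.7); R=np.array([[np.cos(t),np.sin(t)],[-np.sin(t),np.cos(t)]])
C=Q[:,:2]@R.T
for sgn in(1,-1):
    z=C[C[:,1]*sgn>0]; print(sgn,len(z),np.round(np.percentile(z,[3,50,97],axis=0),1).tolist())
print(np.round(Q[:,2].min(),1))
E
```

```text
time 3.2833
joint_pos [ 0.0688  0.6075 -0.7404  1.8899  0.538   0.8535  0.3595]
tool_pos [0.5745 0.1943 0.1964]
tcp_rot [ 1.309e-01  9.914e-01 -5.000e-04  4.000e-04]
contact_force [-0.6422 -0.5648 -0.157 ]
164.95575537697675
1 26 [[-5.9, 22.0], [-4.2, 29.6], [3.0, 36.6]]
-1 35 [[-7.3, -35.4], [-2.1, -27.1], [10.8, -24.0]]
171.5
```

View pics/s1.png

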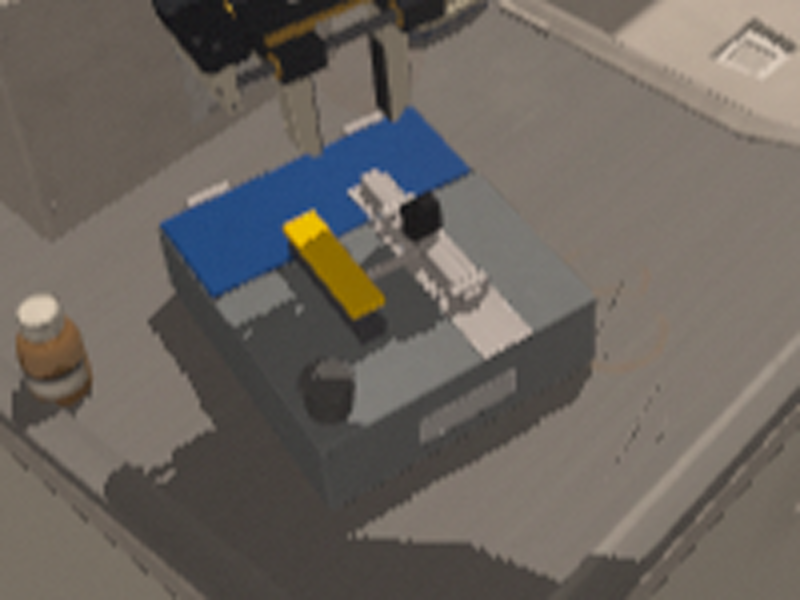

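The left finger is over the catch's lid end and the right one is just lid-side of the knob (crop 395,115). I'll open slightly and come down to just above the knob's top.

Request:
jog_arm([
  {"dx": 0,"dy": 0,"dz": 30,"roll": 0},
  {"dx": 0,"dy": 0,"dz": 40,"roll": 0},
  {"dx": 0,"dy": 0,"dz": 40,"roll": 0},
  {"dx": 0,"dy": 0,"dz": 40,"roll": 0},
  {"dx": 0,"dy": 0,"dz": 40,"roll": 0},
], claw=-0.1)

```text
time: 3.75
tool_pos: [0.5743, 0.1964, 0.1567]
tcp_rot: [0.13, 0.992, 0.0, 0.0]
contact_force: [0.4, -0.5, 0.4]
gripper_width: 0.0507
```

```bash
python3 - <<'E'
from h import *
s=sensors.state()
t=np.radians(-14.7); R=np.array([[np.cos(t),np.sin(t)],[-np.sin(t),np.cos(t)]])
print(s["time"],s["tool_pos"],s["contact_force"],s["gripper_width"]); print("chest xy",R@(np.array(s["tool_pos"][:2])*1000-[569,198.7]))
q=s["tcp_rot"]; print(np.degrees(2*np.arctan2(q[1],q[0])),q)
p,d=cams.snapshot("scene")
a=cv2.resize(p[200:290,200:320],(800,600),interpolation=cv2.INTER_CUBIC)
cv2.imwrite("pics/s2.png",a[:,:,::-1])
P,uv=pts("scene",d)
m=(P[:,2]>.125)&(P[:,2]<.17)&(abs(P[:,0]-.573)<.1)&(abs(P[:,1]-.198)<.1)
C=(P[m,:2]*1000-[569,198.7])@R.T
for sgn in(1,-1):
    z=C[C[:,1]*sgn>0]; print(sgn,len(z),np.round(np.percentile(z,[3,50,97],axis=0),1).tolist())
print(P[m,2].min())
E
```

```text
3.75 [0.57430835 0.19643407 0.1567048 ] [ 0.44237093 -0.4872243   0.44569183] 0.0506656831673619
chest xy [ 5.70959417 -0.84472876]
165.08480713713845 [1.29792390e-01 9.91541069e-01 1.98279606e-04 4.52326509e-04]
1 75 [[-7.5, 27.1], [-4.8, 35.7], [10.7, 42.2]]
-1 88 [[-7.8, -39.3], [-4.7, -27.6], [9.3, -24.1]]
0.1342908552481756
```

View pics/s2.png

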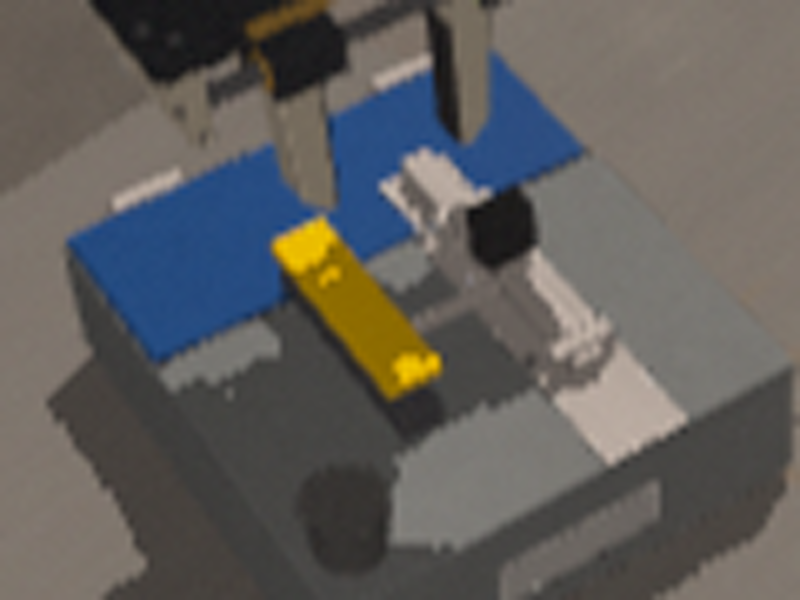

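The fingertips hang over the catch's lid end (crop 320,205) and just lid-side of the knob (crop 465,140 vs knob 500,230). I'll lower further, then press.

Request:
jog_arm([
  {"dx": 0,"dy": 1,"dz": 15,"roll": 0},
  {"dx": 0,"dy": 1,"dz": 28,"roll": 0},
  {"dx": 0,"dy": 1,"dz": 28,"roll": 0},
  {"dx": 0,"dy": 1,"dz": 28,"roll": 0},
])

```text
time: 4.13
tool_pos: [0.5738, 0.1974, 0.1273]
tcp_rot: [0.129, 0.992, -0.0, -0.001]
contact_force: [1.6, -0.4, -0.2]
gripper_width: 0.0514
```

Request:
jog_arm([
  {"dx": 0,"dy": 0,"dz": 4,"roll": 0},
  {"dx": 0,"dy": 0,"dz": 8,"roll": 0},
  {"dx": 0,"dy": 0,"dz": 12,"roll": 0},
  {"dx": 0,"dy": 0,"dz": 14,"roll": 0},
  {"dx": 0,"dy": 0,"dz": 14,"roll": 0},
  {"dx": 0,"dy": 0,"dz": 14,"roll": 0},
])

```text
time: 4.63
tool_pos: [0.5746, 0.1979, 0.1143]
tcp_rot: [0.13, 0.992, 0.0, 0.001]
contact_force: [-1.1, 0.3, 7.3]
gripper_width: 0.0509
```

Request:
jog_arm([
  {"dx": 0,"dy": 0,"dz": 1.5,"roll": 0},
  {"dx": 0,"dy": 0,"dz": 1.5,"roll": 0},
  {"dx": 0,"dy": 0,"dz": 1.5,"roll": 0},
])

```text
time: 4.88
tool_pos: [0.5748, 0.1979, 0.1139]
tcp_rot: [0.13, 0.992, 0.0, 0.001]
contact_force: [-2.7, -2.1, 19.1]
gripper_width: 0.051
```

```bash
python3 - <<'E'
from h import *
s=sensors.state(); print(s["time"],s["tool_pos"],s["contact_force"],s["wrist_torque"])
ims=[]
for c,b in(("scene",(190,280,200,320)),("top",(160,235,200,300))):
    p,d=cams.snapshot(c); P,uv=pts(c,d); col=p[uv[:,1],uv[:,0]].astype(int)
    y=(col[:,0]>col[:,2]+60)&(col[:,1]>col[:,2]+40)&(abs(P[:,0]-.558)<.06)&(abs(P[:,1]-.234)<.05)
    print(c,"yellow z",y.sum(),np.percentile(P[y,2],[50,75,90]))
    ims.append(cv2.resize(p[b[0]:b[1],b[2]:b[3]],(400,300),interpolation=cv2.INTER_CUBIC))
cv2.imwrite("pics/s3.png",np.hstack(ims)[:,:,::-1])
E
```

```text
4.8833 [0.57476189 0.19791109 0.11390335] [-2.74297717 -2.12762116 19.09105677] [-0.14934615  0.52388679  0.04604821]
scene yellow z 253 [0.09105109 0.092392   0.09469671]
top yellow z 1 [0.50632265 0.50632265 0.50632265]
```

View pics/s3.png

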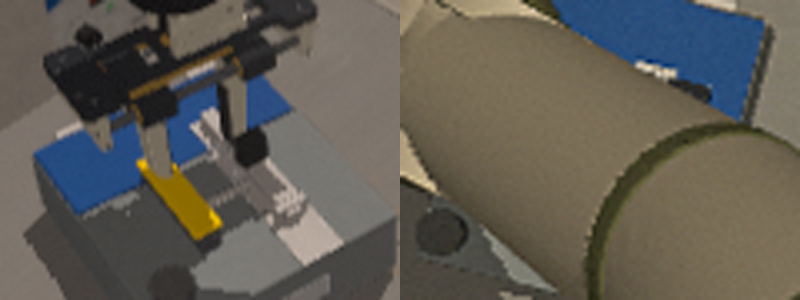

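The catch is fully down: its top is at 91 mm in depth, with 19 N on the stop. Now I'll push the bolt toward the chest's front (tool +x).

Request:
jog_arm([
  {"dx": 3,"dy": 0,"dz": -0.3,"roll": 0},
  {"dx": 6,"dy": 0,"dz": -0.3,"roll": 0},
  {"dx": 9,"dy": 0,"dz": -0.3,"roll": 0},
  {"dx": 12,"dy": 0,"dz": -0.3,"roll": 0},
  {"dx": 15,"dy": 0,"dz": -0.3,"roll": 0},
  {"dx": 18,"dy": 0,"dz": -0.3,"roll": 0},
  {"dx": 21,"dy": 0,"dz": -0.3,"roll": 0},
  {"dx": 24,"dy": 0,"dz": -0.3,"roll": 0},
  {"dx": 24,"dy": 0,"dz": -0.3,"roll": 0},
])

```text
time: 5.73
tool_pos: [0.5545, 0.204, 0.1142]
tcp_rot: [0.13, 0.991, 0.001, 0.003]
contact_force: [6.8, -1.9, 10.5]
gripper_width: 0.0512
```

Request:
jog_arm([
  {"dx": 3,"dy": 0,"dz": 0.6,"roll": 0},
  {"dx": 6,"dy": 0,"dz": 0.6,"roll": 0},
  {"dx": 9,"dy": 0,"dz": 0.6,"roll": 0},
  {"dx": 12,"dy": 0,"dz": 0.6,"roll": 0},
  {"dx": 15,"dy": 0,"dz": 0.6,"roll": 0},
  {"dx": 18,"dy": 0,"dz": 0.6,"roll": 0},
  {"dx": 18,"dy": 0,"dz": 0.6,"roll": 0},
])

```text
time: 6.32
tool_pos: [0.5379, 0.2087, 0.114]
tcp_rot: [0.131, 0.991, 0.002, 0.004]
contact_force: [9.7, -2.8, 14.0]
gripper_width: 0.051
```

```bash
cat > look.py <<'E'
from h import *
import sys
s=sensors.state(); print(s["time"],s["tool_pos"],s["contact_force"],s["wrist_torque"])
t=np.radians(-14.7); R=np.array([[np.cos(t),np.sin(t)],[-np.sin(t),np.cos(t)]])
print("tcp chest xy",R@(np.array(s["tool_pos"][:2])*1000-[569,198.7]))
p,d=cams.snapshot("scene"); P,uv=pts("scene",d); col=p[uv[:,1],uv[:,0]].astype(int)
C=(P[:,:2]*1000-[569,198.7])@R.T
y=(col[:,0]>col[:,2]+60)&(col[:,1]>col[:,2]+40)&(abs(C[:,0]+20)<60)&(abs(C[:,1]-32)<25)
print("yellow z",y.sum(),np.percentile(P[y,2],[50,75,90]))
k=(col.max(1)<60)&(abs(C[:,1]+32)<16)&(abs(C[:,0]+38)<45)&(P[:,2]>.088)&(P[:,2]<.118)
print("knob",k.sum(),np.percentile(C[k],[3,50,97],axis=0).round(1).tolist())
l=(col[:,2]>col[:,0]+30)&(C[:,0]>15)&(C[:,0]<110)&(abs(C[:,1])<100)&(P[:,2]<.15)
print("lid z",np.percentile(P[l,2],[5,50,95]))
cv2.imwrite(sys.argv[1],cv2.resize(p[190:295,190:330],(800,600),interpolation=cv2.INTER_CUBIC)[:,:,::-1])
E
python3 look.py pics/s4.png
```

```text
6.3167 [0.53788195 0.20868604 0.11400048] [ 9.65840349 -2.82435808 13.95114546] [-0.35425381 -2.2963464  -0.21423215]
tcp chest xy [-32.63351947   1.76272503]
yellow z 195 [0.09089523 0.09222058 0.11351216]
knob 114 [[-61.5, -40.7], [-56.9, -26.0], [-32.2, -18.6]]
lid z [0.07120571 0.08359571 0.09285161]
```

View pics/s4.png

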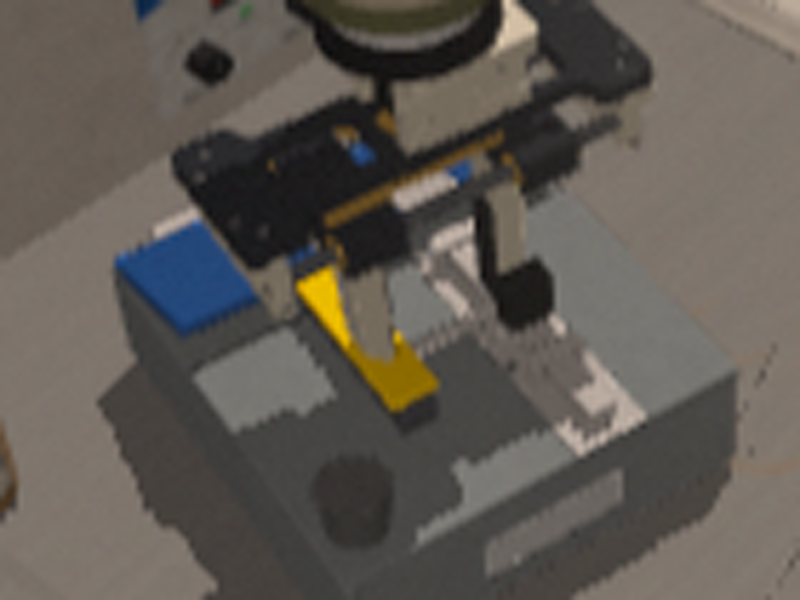

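The lid is already rising and the catch is still down. The knob has travelled about 32 mm, so a little more is needed.

Request:
jog_arm([
  {"dx": 2,"dy": 0,"dz": 0.3,"roll": 0},
  {"dx": 4,"dy": 0,"dz": 0.3,"roll": 0},
  {"dx": 6,"dy": 0,"dz": 0.3,"roll": 0},
  {"dx": 6,"dy": 0,"dz": 0.3,"roll": 0},
  {"dx": 6,"dy": 0,"dz": 0.3,"roll": 0},
])

```text
time: 6.78
tool_pos: [0.5336, 0.21, 0.1139]
tcp_rot: [0.131, 0.991, 0.002, 0.005]
contact_force: [13.0, -3.7, 14.3]
gripper_width: 0.0514
```

```bash
python3 look.py pics/s5.png
```

```text
6.7833 [0.53358011 0.21002315 0.11393284] [13.02801472 -3.70077894 14.25634005] [-0.62931923 -3.25804043  0.07717828]
tcp chest xy [-37.13385307   1.96443953]
yellow z 173 [0.09111571 0.09267763 0.10989859]
knob 119 [[-65.6, -40.5], [-60.5, -25.3], [-36.0, -18.7]]
lid z [0.07122054 0.08368772 0.0932677 ]
```

Request:
jog_arm([
  {"dx": 2,"dy": 0,"dz": 0,"roll": 0},
  {"dx": 4,"dy": 0,"dz": 0,"roll": 0},
  {"dx": 4,"dy": 0,"dz": 0,"roll": 0},
  {"dx": 4,"dy": 0,"dz": 0,"roll": 0},
])

```text
time: 7.17
tool_pos: [0.5331, 0.2101, 0.1141]
tcp_rot: [0.131, 0.991, 0.002, 0.007]
contact_force: [26.9, -7.9, 7.9]
gripper_width: 0.0508
```

```bash
python3 look.py pics/s6.png
```

```text
7.1667 [0.53313359 0.21013226 0.11405918] [26.86265038 -7.86947507  7.9446272 ] [-1.35704079 -5.85545952  0.73800301]
tcp chest xy [-37.59345227   1.95666742]
yellow z 171 [0.09090741 0.09228802 0.11207556]
knob 114 [[-65.6, -40.1], [-61.1, -25.8], [-37.8, -18.7]]
lid z [0.07154137 0.08394603 0.09369201]
```

The bolt is on its end stop: the force rose to 28 N with no further travel, and the catch is still down. I'll ease the push while staying in contact, then lift straight up.

Request:
jog_arm([
  {"dx": -3,"dy": 0,"dz": 0.5,"roll": 0},
  {"dx": -3,"dy": 0,"dz": 0,"roll": 0},
  {"dx": -3,"dy": 0,"dz": -4,"roll": 0},
  {"dx": -3,"dy": 0,"dz": -8,"roll": 0},
  {"dx": -3,"dy": 0,"dz": -12,"roll": 0},
  {"dx": -3,"dy": 0,"dz": -15,"roll": 0},
  {"dx": -3,"dy": 0,"dz": -15,"roll": 0},
  {"dx": -3,"dy": 0,"dz": -15,"roll": 0},
])

```text
time: 7.88
tool_pos: [0.5325, 0.2083, 0.1268]
tcp_rot: [0.13, 0.991, 0.0, 0.004]
contact_force: [18.6, -5.6, -8.0]
gripper_width: 0.0513
```

```bash
python3 look.py pics/s7.png
```

```text
7.8833 [0.53254465 0.20833291 0.12681418] [18.59466634 -5.58431282 -7.98813242] [-0.96312385 -4.72222493  0.60263123]
tcp chest xy [-37.70651426   0.06676373]
yellow z 210 [0.09921076 0.10057234 0.1219992 ]
knob 103 [[-66.3, -40.7], [-61.6, -27.2], [-40.1, -18.3]]
lid z [0.07180914 0.08462594 0.09290296]
```

The catch has sprung up (top at 99–100 mm). Next I'll unload the knob and rise clear.

Request:
jog_arm([
  {"dx": -3,"dy": 0,"dz": 0,"roll": 0},
  {"dx": -7,"dy": 0,"dz": -2,"roll": 0},
  {"dx": -7,"dy": 0,"dz": -10,"roll": 0},
  {"dx": -7,"dy": 0,"dz": -30,"roll": 0},
  {"dx": -7,"dy": 0,"dz": -60,"roll": 0},
  {"dx": -7,"dy": 0,"dz": -100,"roll": 0},
  {"dx": -7,"dy": 0,"dz": -130,"roll": 0},
  {"dx": -7,"dy": 0,"dz": -130,"roll": 0},
  {"dx": -7,"dy": 0,"dz": -130,"roll": 0},
  {"dx": -7,"dy": 0,"dz": -130,"roll": 0},
])

```text
time: 8.77
tool_pos: [0.5329, 0.2079, 0.2563]
tcp_rot: [0.129, 0.992, -0.0, -0.0]
contact_force: [0.5, 0.4, 0.2]
gripper_width: 0.0514
```

```bash
python3 look.py pics/s8.png
```

```text
8.7667 [0.53288626 0.20793122 0.25628804] [0.48149058 0.39911286 0.16101706] [ 0.02194159 -0.17358501 -0.00808775]
tcp chest xy [-37.27414927  -0.23508939]
yellow z 317 [0.09899114 0.10035695 0.10212223]
knob 93 [[-65.7, -40.8], [-62.2, -28.3], [-53.1, -18.3]]
lid z [0.07130178 0.08252453 0.09284095]
```

View pics/s8.png

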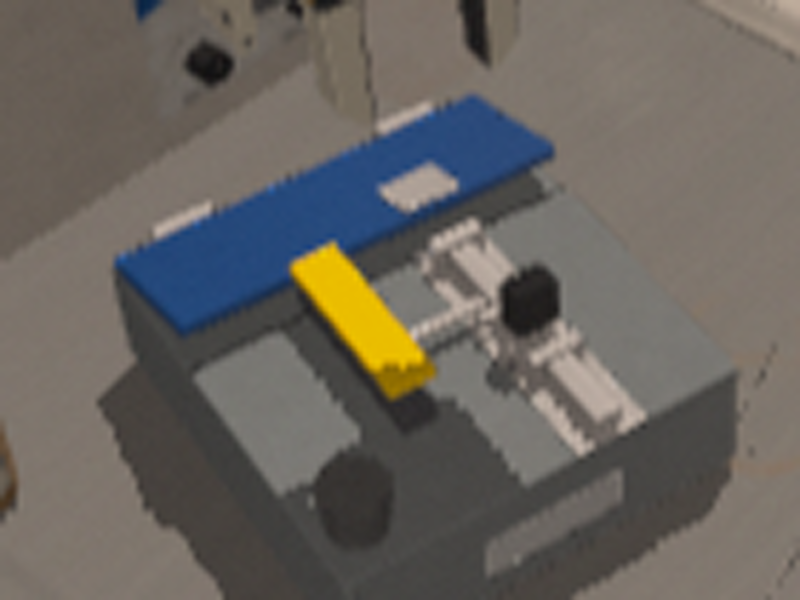

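The lid is up (edge around crop 350,260), the catch is up (365,320), the bolt is drawn back (knob 530,300), the stopper is where it was, and the hand is clear. I'll hand it in.

```bash
python3 -c "
from station import arm; print(arm.close_job())"
```

```text
the job is handed in; nothing more can be done
None
```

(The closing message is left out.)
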